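# Nip up the loose port plug of a flow cell behind its splash sash

### The job

Water is about to be turned on: raise the clear splash sash until its blue handle bar is level with the yellow bands on the uprights or higher, and let go so that it stays up by itself. Then reach under it and tighten the orange square-headed taper plug clockwise until it is snug, not just touching and not forced, since the plastic port cracks. Let go, leave the sash up, and do not disturb the bottle, the beaker, the storage jar or the two sensors.

Things in the scene. Friction and masses are not known exactly. Their poses are not given: they have to be found in the camera images.
- station: Station fixed on the bench: white tray 270 x 500 x 15 mm, clear cheeks at the sides to 165 mm high, plenum at the back to 100 mm, two uprights 30 x 30 mm, 600 mm tall, at y = +-252 mm; open above. Origin on the bench, midway between the uprights, in the plane of the sash; x points into the station (away from the robot), y to the left upright, z up.
- sash: Clear panel 466 x 260 mm, 5 mm thick (14 mm in its lowest 18 mm), in the station's plane x = 0. Origin mid-way along its bottom edge, axes as the station's. It slides straight up and down, bottom edge 22 to 322 mm above the bench, and friction keeps it wherever it is left: about 17 N lifts it, about 3 N pushes it down.
- sash_handle (a point): Middle of the sash's handle, a blue round bar 12 mm thick and 220 mm long along the station's y, 50 mm in front of the panel (towards the robot, station -x) and 25 mm above the sash's bottom edge; thin stays join it to the panel 95 mm left and right of the middle. 47 to 347 mm above the bench; starts at 60 to 140 mm.
- band (a point): Middle of the yellow band on the left upright, 310 mm above the bench (the right upright has one at the same height). The handle bar must get to this height or above.
- cell_plug: Grey flow cell with the orange plug. Three equal cells stand side by side at 90 mm centres, in any order, as one pipe along y. Origin under the cell, 21 mm above the bench; x away from the robot, z up. Pipe axis 34 mm above it, radius 21 mm (couplings 26.5). From it a round port of radius 23.5 mm leans to the robot, 45 degrees from vertical (-x, +z); its mouth lies 55 mm along.
- plug_head (a point): Centre of the plug's orange square head, 24 mm across flats, 25 mm tall, to be gripped on opposite flats. z points out of the port along its axis (45 degrees from vertical, towards the robot and up); x and y are square to the flats. The port's face (radius 23.5 mm) lies 20.5 mm below along z. The head winds up a little (3 N m per rad); torque read after stopping is 0.1 to 0.15 N m less.
- plug: The plug; origin at the port's mouth, axes as plug_head's. Right-hand thread: clockwise seen from outside tightens; the head does not move in. It turns freely (0.07 N m) until its taper bites on the seat inside the port, 0.4 to 2 rad from the start, differing each time; then the torque climbs 0.3 N m per rad and the plug stays where left. Snug: 0.2 to 0.45 N m while turning, never over 0.53.
- cell_ph: Neighbouring flow cell with the green-headed pH sensor; like cell_plug, but instead of the plug a sensor (nut of radius 16 mm, then head of radius 10 mm) stands 40 mm out of the port's mouth. Leave it alone.
- cell_cond: Neighbouring flow cell with the black-headed conductivity sensor, same shape as cell_ph. Leave it alone.
- reagent_mid (a point): Centre of the amber reagent bottle, diameter 54 mm, 115 mm tall, standing on the bench in front of the sash. Its z points up. Leave it standing.
- beaker_mid (a point): Centre of the small glass beaker, diameter 52 mm, 72 mm tall, standing on the bench in front of the sash. Its z points up. Leave it standing.
- storage_mid (a point): Centre of the white storage jar with blue cap, diameter 32 mm, 62 mm tall, standing on the tray behind the cells. Its z points up. Leave it standing.
Things that resemble listed ones, but are neither listed nor needed, are in the scene too. Of the things that look like the part that bears reagent_mid, take the one that is nearest to the robot's base at the start.

How it is judged:
On the way, in this order (a step that is already met when the one before it is completed fails the run):
1. the sash's handle bar is at the yellow bands or above, the sash stands still and nothing of the robot touches it (z of sash_handle in the frame of station above 0.298 m and linear speed of sash below 0.01 m/s and contact force between each of the fingers, the arm and sash below 0.3 N), for 0.3 s.
2. the plug's taper is squeezed in its seat (contact force between plug and taper_seat above 2.2 N), for 0.2 s.
At the end, for the whole second after the job is handed in: The plug is snug: its taper squeezed with 2.2 to 11.5 N (a turning torque of about 0.17 to 0.53 N m) and at rest; the sash stays up by itself with its handle bar no more than 12 mm below the middle of the yellow bands; bottle, beaker and storage jar stand upright within 20 mm of where they were (contact force between plug and taper_seat between 2.2 and 11.5 N and angular speed of plug below 0.05 rad/s and z of sash_handle in the frame of station above 0.298 m and linear speed of sash below 0.01 m/s and angle between each of reagent_mid, beaker_mid, storage_mid's own z axis and vertical below 0.1 rad and distance of each of reagent_mid, beaker_mid, storage_mid from where it was at the start of the episode below 0.02 m); the robot touches nothing.
It fails at once if the plug is forced until the port cracks (squeezed with more than 15 N, over 0.6 N m) (contact force between plug and taper_seat above 15 N).
It fails at once if a sensor or its cell is struck with more than 8 N (contact force between any of the fingers, the arm and cell_ph above 8 N or contact force between any of the fingers, the arm and cell_cond above 8 N).
It fails at once if bottle, beaker or jar is knocked more than 20 mm away or tipped (distance of any of reagent_mid, beaker_mid, storage_mid from where it was at the start of the episode above 0.02 m or angle between any of reagent_mid, beaker_mid, storage_mid's own z axis and vertical above 0.4 rad).
It also fails if it takes over 69 s, if anything falls off the work surface, if the arm or the gripper's body presses on something with over 40 N, if the wrist force passes 120 N, or if a joint passes its speed limit or range.

### The arm

A 6-joint arm with a two-finger parallel gripper is mounted at the origin on the work surface. World frame = base frame: x ahead of the robot, y to its left, z up, the work surface at z = 0. Lengths are in m, angles in rad, forces in N, time in s.
With the tool pointing down it reaches from about 0.25 to 0.775 m from the base axis. Payload 8.9 kg.
Tool frame: the origin (TCP) lies at the very end of the fingers, on their centre line; the grasp point (between the pads) lies 19 mm behind it; z points along the fingers, y is the line along which they close (so a half turn about z gives the same grasp; the last joint's range is limited). The gripper opens to 85 mm and grips with 20 to 120 N. Pads are 22 mm wide; open, the fingers measure 114 mm over their backs; the gripper's body (76 mm by 85 mm) begins 54 mm behind the grasp point. The pads swing forward as they close: fully open they stand 13 mm farther back than shut.
Start: joints at [-1.372, 0.291, -0.153, 1.127, 0, 1.431], TCP at [0.174, -0.495, 0.231] pointing down, gripper open.
Joint ranges: [-2.52, 2.52], [-0.91, 1.74], [-1.3, 1.37], [-1.96, 2.02], [-1.52, 1.47], [-3.14, 3.14]. Speed limits (rad/s): [2.22, 2.22, 2.79, 3.14, 3.14, 3.14].

### API

Orientations are given as a rotation vector (axis times angle).
In Python, from rig import monitor, imaging, env, cut_out, pinpoint gives the robot as it stands. The module is installed in compiled form; this text tells all that it offers.
- The arm moves only by the tool jog_arm, never from a script. Its argument "motion" is text: rows parted by semicolons, each of 7 numbers parted by spaces: the shift along the tool's x, y, z in m, then the turn, a rotation vector about the tool's x, y, z in degrees, then the finger opening in m, from 0 to 0.0854. In form: tx ty tz ax ay az jaw; .... A call has 1 to 20 rows; each row shifts and turns the commanded pose from where the row before left it, along the tool's axes as they then stand; what a row does not reach is not made up. A row lasts 1/8 s, in which the tool goes at most 62.5 mm and 10.7 degrees, less where a joint would pass 70% of its speed; a pose out of reach is approached as far as the arm can. A call with a gripper value outside its range is refused whole. The fingers move at their own pace and stop on an object; "newtons" is the grip in N (left out, the last holds). Time passes only in rows, so rows that do not move let the fingers close. It gives the time, the measured TCP pose, the force, the opening and the grip force at its end, in the units of the state.
- monitor.get_obs(): the state, without advancing time (a new reading comes with each control period).
- imaging.get_image(name): name is "scene" or "top" or "wrist"; returns a dict with "pixels" (480x640x3 uint8, red, green, blue), "mtx" (3x3 intrinsics, pixels), "T" (4x4, takes a point from camera to world coordinates); the wrist camera has in their place "tool_from_camera" (4x4, takes a point from camera to tool coordinates, whose origin is the TCP and whose axes are the flange's). Camera axes: x right, y down, z forward; pixel columns grow to the right and rows downward; lengths in m; the calibration is good to about 2 mm. A picture is of the moment at which its call begins: read the wrist's pose just before it. There is no depth.
- env.job_done(): hands the job in; it is judged then, once.
Trained networks look in a picture, given as the dict that the camera call returned (one of the last four; its "shot" number tells which), for a name from the list of things; names that differ only in an ending like _2 or _b are one class to them, and where a whole thing is asked for, a point or a joint stands for the part that bears it (a point fixed in the world has none). Each returns a list of dicts, best first, with "score" (0 to 1); they miss things now and then, are a little off and sometimes report something else, mostly with a low value. They report only what shows in the picture. A call takes as long as a camera call. They do not tell look-alikes from the thing itself.
- cut_out(picture, label): "region" (480x640 bool, what is visible of it) and "box" ([centre column, centre row, width, height] in pixels, round what is visible of it).
- pinpoint(picture, label): "point" ([column, row] in pixels: a listed point, or the origin of a listed thing).
The state is a dict: "time_s": time; "joint_positions": joint angles; "joint_velocities": joint speeds; "effort": joint torques, N m; "eef_pos": TCP position; "tcp_rot": TCP orientation; "ft_force": force on the tool from outside, world axes, zero at the start; "wrist_torque": the same for the moment, N m; "finger_gap": opening from 0.0 (shut) to 1.0 (fully open); "grasp_force": force on a finger pad.
Only numpy, scipy, OpenCV 4.12 (cv2) and the standard library are available. Lean on these libraries where they do the work, as an engineer would, in place of code of your own. Each camera call takes 0.05 s, during which the arm holds its last target. There are 200 camera calls.

## Working session

There is one attempt and no reset: what is moved stays moved. The work goes in short steps, Python scripts to look and compute and a tool call to move; the robot and the scene stay as the last step left them, time stands still between calls to the robot, and variables do not carry over. Pictures are saved under pics/ and viewed, at most 12 in all, crops included, and the job is handed in when it is done.

Besides the shell and the picture viewer there is one more tool, called after ">>>" as name(argument=value, ...) on one line, values as JSON. jog_arm: Moves the arm, as the interface text tells. Its arguments: {"type":"object","properties":{"motion":{"type":"string"},"newtons":{"type":"number"}},"required":["motion"]}

```bash
mkdir -p pics; cat > h.py <<'E'
import numpy as np, cv2
from rig import monitor, imaging, env, cut_out, pinpoint
from scipy.spatial.transform import Rotation as R
def ray(p,uv,T=None):
    T=p["T"] if T is None else T
    d=np.linalg.inv(p["mtx"])@[uv[0],uv[1],1.]
    d=T[:3,:3]@d
    return T[:3,3],d/np.linalg.norm(d)
def tri(rays):
    A=sum(np.eye(3)-np.outer(d,d) for o,d in rays); b=sum((np.eye(3)-np.outer(d,d))@o for o,d in rays)
    x=np.linalg.solve(A,b); return x,[round(float(np.linalg.norm(np.cross(x-o,d))),4) for o,d in rays]
def atz(r,z):
    o,d=r; return o+d*(z-o[2])/d[2]
def wristT(p,s):
    T=np.eye(4);T[:3,:3]=R.from_rotvec(s["tcp_rot"]).as_matrix();T[:3,3]=s["eef_pos"];return T@p["tool_from_camera"]
E
python3 - <<'E'
from h import *
np.set_printoptions(precision=4,suppress=True)
s=monitor.get_obs();print(s)
P={n:imaging.get_image(n) for n in("scene","top")}
for n,p in P.items(): cv2.imwrite(f"pics/{n}0.png",p["pixels"][:,:,::-1]); print(n,p["T"],p["mtx"][0])
for l in "station sash_handle band cell_plug plug_head plug cell_ph cell_cond reagent_mid beaker_mid storage_mid".split():
    q={n:pinpoint(p,l) for n,p in P.items()}
    for n in q: print(l,n,[(np.round(x["point"]),round(x["score"],2)) for x in q[n][:3]])
    if q["scene"] and q["top"]: print("   ",tri([ray(P[n],q[n][0]["point"]) for n in P]))
E
```

```text
{'time_s': 0.0, 'joint_positions': array([-1.3723,  0.2913, -0.1541,  1.1267,  0.    ,  1.4315]), 'joint_velocities': array([-0.0019,  0.0011,  0.0004, -0.0016,  0.0009,  0.0004]), 'effort': array([  0.0012, -53.7148,  33.137 ,   0.016 ,  -0.0001,   0.    ]), 'eef_pos': array([ 0.1739, -0.4949,  0.2307]), 'tcp_rot': array([-3.0956, -0.5279,  0.0001]), 'ft_force': array([-0.3378, -0.2878,  0.4427]), 'wrist_torque': array([ 0.0346, -0.0013,  0.0164]), 'grasp_force': 0.0, 'finger_gap': 0.9994271767910811}
scene [[-0.2002  0.8179 -0.5394  1.0232]
 [ 0.9796  0.1579 -0.1242  0.1698]
 [-0.0164 -0.5533 -0.8329  0.8714]
 [ 0.      0.      0.      1.    ]] [523.9627   0.     316.5205]
top [[ 0.0995 -0.9728  0.2093  0.3469]
 [-0.995  -0.0969  0.0228  0.0649]
 [-0.0019 -0.2105 -0.9776  1.1487]
 [ 0.      0.      0.      1.    ]] [583.1217   0.     323.1703]
station scene [(array([255., 257.]), 0.74)]
station top [(array([399., 293.]), 0.79)]
    (array([ 0.5277, -0.0678, -0.0045]), [0.0009, 0.0009])
sash_handle scene []
sash_handle top [(array([399., 310.]), 0.69)]
band scene [(array([401., 191.
[... 696 characters left out ...]
 [(array([232., 293.]), 0.56)]
cell_cond top [(array([454., 255.]), 0.7), (array([409., 243.]), 0.59)]
    (array([ 0.6105, -0.1332, -0.0123]), [0.0401, 0.0401])
reagent_mid scene [(array([403., 224.]), 0.71), (array([454., 238.]), 0.64)]
reagent_mid top [(array([317., 349.]), 0.87), (array([202., 312.]), 0.78), (array([250., 324.]), 0.76)]
    (array([0.4026, 0.1446, 0.0087]), [0.0608, 0.0608])
beaker_mid scene [(array([285., 259.]), 0.3)]
beaker_mid top [(array([469., 376.]), 0.7)]
    (array([ 0.3906, -0.1556, -0.2002]), [0.1028, 0.1028])
storage_mid scene [(array([144., 307.]), 0.66)]
storage_mid top [(array([483., 215.]), 0.69)]
    (array([ 0.6915, -0.2166,  0.045 ]), [0.0026, 0.0026])
```

View pics/scene0.png

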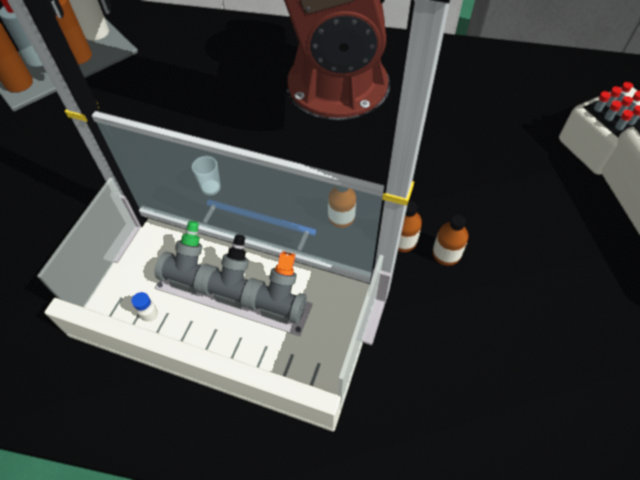

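View pics/top0.png

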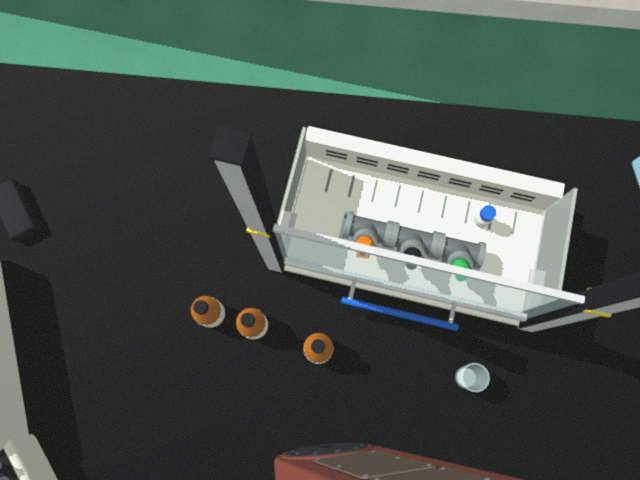

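The scene view (from behind) shows the sash with its blue bar from (210,205) to (313,231), with green, black and orange heads at (192,233), (238,246) and (286,263). There are three amber bottles at top-view (207,311), (252,323) and (318,348). The one at (318,348) is lowest in the picture and so nearest the base, which makes it reagent_mid. All three only have to be avoided. The beaker is at (472,377). The plug cell is the left (+y) one.

```bash
cat >> h.py <<'E'
def tool(yaw,roll=0,pitch=45):
    c,s=np.cos(np.radians(pitch)),np.sin(np.radians(pitch))
    # z forward-down; y in vertical plane (up-forward); roll about tool z (deg)
    z=np.array([c,0,-s]); y=np.array([s,0,c]); x=np.cross(y,z)
    return R.from_euler('z',yaw)*R.from_matrix(np.c_[x,y,z])*R.from_euler('z',roll,degrees=True)
def go(pos,Rt,s=None):
    s=s or monitor.get_obs(); R0=R.from_rotvec(s["tcp_rot"])
    rv=np.degrees((R0.inv()*Rt).as_rotvec()); d=np.array(pos)-s["eef_pos"]
    return "shift(old axes)",R0.inv().apply(d).round(4),"turn",rv.round(2),abs(np.linalg.norm(rv)).round(1),"shift(new axes)",Rt.inv().apply(d).round(4)
E
python3 - <<'E'
from h import *
np.set_printoptions(precision=4,suppress=True)
P={n:imaging.get_image(n) for n in("scene","top")}
S,T=P["scene"],P["top"]
pair=lambda a,b:tri([ray(S,a),ray(T,b)])
print("handle L",pair((313,231),(344,300)),"R",pair((210,205),(457,327)))
print("bandR",atz(ray(T,(597,314)),.31),atz(ray(S,(76,115)),.31),"bandL",atz(ray(T,(260,233)),.31),atz(ray(S,(397,194)),.31))
print("head",pair((286,262),(364,245)), "head net", pair((285,259),(364,245)))
print("ph/cond heads",pair((192,226),(460,263)),pair((238,240),(413,254)))
for n,a in (("b1",(318,348)),("b2",(252,323)),("bk",(472,377))): print(n,atz(ray(T,a),.11 if n[1]!="k" else .06))
s=monitor.get_obs(); print(R.from_rotvec(s["tcp_rot"]).as_matrix())
# orange centroid enlarge crop
c=np.hstack([cv2.resize(p["pixels"][v-40:v+40,u-50:u+50,::-1],(400,320),interpolation=3) for p,u,v in((S,286,260),(T,364,245))])
c2=np.hstack([cv2.resize(p["pixels"][v-40:v+40,u-50:u+50,::-1],(400,280),interpolation=3) for p,u,v in((S,342,205),(T,318,348))])
cv2.imwrite("pics/crop.png",np.vstack([c,c2]))
E
```

```text
handle L (array([0.4935, 0.042 , 0.0665]), [0.0005, 0.0005]) R (array([ 0.4651, -0.171 ,  0.0563]), [0.001, 0.001])
bandR [ 0.4764 -0.3162  0.31  ] [ 0.5123 -0.3207  0.31  ] bandL [0.5476 0.1807 0.31  ] [0.5731 0.1796 0.31  ]
head (array([0.5921, 0.0163, 0.1088]), [0.0, 0.0]) head net (array([0.5906, 0.0157, 0.1159]), [0.001, 0.001])
ph/cond heads (array([ 0.5694, -0.1533,  0.1374]), [0.0006, 0.0006]) (array([ 0.5787, -0.0699,  0.1318]), [0.001, 0.001])
b1 [0.3984 0.0811 0.11  ]
b2 [0.4304 0.2023 0.11  ]
bk [ 0.3768 -0.2031  0.06  ]
[[ 0.9435  0.3314  0.    ]
 [ 0.3314 -0.9435  0.0001]
 [ 0.     -0.0001 -1.    ]]
```

View pics/crop.png

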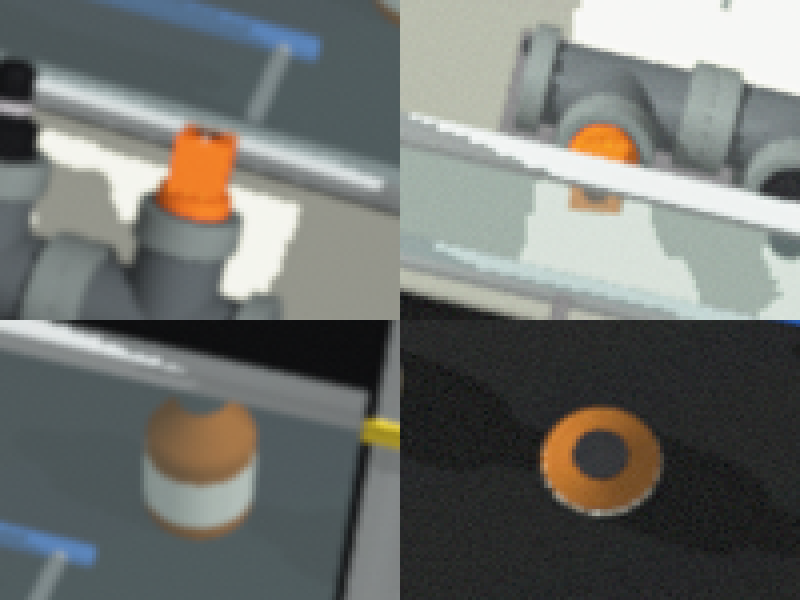

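The crop confirms the orange square plug head in its port, with the lone bottle at top (318,348) as the nearest one. The station yaw is about -0.135 rad and the bar middle is about (0.479,-0.0645,0.0615).

```bash
python3 - <<'E'
from h import *
print(*go([.40,-.05,.2],tool(-.135,0)))
E
```

```text
shift(old axes) [ 0.3608 -0.3452  0.0313] turn [-40.3   24.65 -59.51] 76.0 shift(new axes) [0.4717 0.0938 0.1381]
```

>>> jog_arm(motion="0.03 -0.0288 0.0026 0 0 0 0.04;0.03 -0.0288 0.0026 0 0 0 0.04;0.03 -0.0288 0.0026 0 0 0 0.04;0.03 -0.0288 0.0026 0 0 0 0.04;0.03 -0.0288 0.0026 0 0 0 0.04;0.03 -0.0288 0.0026 0 0 0 0.04;0.03 -0.0288 0.0026 0 0 0 0.04;0.03 -0.0288 0.0026 0 0 0 0.04;0.03 -0.0288 0.0026 0 0 0 0.04;0.03 -0.0288 0.0026 0 0 0 0.04;0.03 -0.0288 0.0026 0 0 0 0.04;0.03 -0.0288 0.0026 0 0 0 0.04", newtons=60)

```text
time_s: 2.8
eef_pos: [0.3998, -0.0487, 0.2002]
tcp_rot: [3.096, 0.528, 0.001]
ft_force: [0.8, 0.2, 0.6]
finger_gap: 0.467
grasp_force: 0.0
```

>>> jog_arm(motion="0 0 0 -3.4 2.05 -4.96 0.04;0 0 0 -3.4 2.05 -4.96 0.04;0 0 0 -3.4 2.05 -4.96 0.04;0 0 0 -3.4 2.05 -4.96 0.04;0 0 0 -3.4 2.05 -4.96 0.04;0 0 0 -3.4 2.05 -4.96 0.04;0 0 0 -3.4 2.05 -4.96 0.04;0 0 0 -3.4 2.05 -4.96 0.04;0 0 0 -3.4 2.05 -4.96 0.04;0 0 0 -3.4 2.05 -4.96 0.04;0 0 0 -3.4 2.05 -4.96 0.04;0 0 0 -3.4 2.05 -4.96 0.04;0 0 0 0 0 0 0.04")

```text
time_s: 4.42
eef_pos: [0.3981, -0.0505, 0.1993]
tcp_rot: [1.854, 1.615, 0.67]
ft_force: [-0.6, -0.9, 0.5]
finger_gap: 0.467
grasp_force: 0.0
```

```bash
python3 - <<'E'
from h import *
np.set_printoptions(precision=4,suppress=True)
s=monitor.get_obs(); print(s["time_s"],s["eef_pos"],s["joint_positions"])
p=imaging.get_image("wrist"); cv2.imwrite("pics/w1.png",p["pixels"][:,:,::-1])
for l in("sash_handle","plug_head"):
  for q in pinpoint(p,l)[:2]: print(l,q["point"],q["score"],ray(p,q["point"],wristT(p,s)))
t=imaging.get_image("top")
for q in pinpoint(t,"sash_handle")[:2]: print("top",q["point"],q["score"],ray(t,q["point"]))
print(*go([.479-.05,-.0645+.007,.0615+.06],tool(-.135,0),s))
E
```

```text
4.425 [ 0.3981 -0.0505  0.1993] [-0.5435 -0.489  -1.2847  0.0251  0.2806  1.2758]
sash_handle [273.7, 209.9] 0.66 (array([0.3082, 0.0385, 0.2999]), array([ 0.5641, -0.3318, -0.7561]))
top [398.8, 310.7] 0.7 (array([0.3469, 0.0649, 1.1487]), array([ 0.1245, -0.1143, -0.9856]))
shift(old axes) [-0.0023 -0.0331  0.0772] turn [0.32 0.34 0.  ] 0.5 shift(new axes) [-0.0028 -0.0327  0.0774]
```

View pics/w1.png

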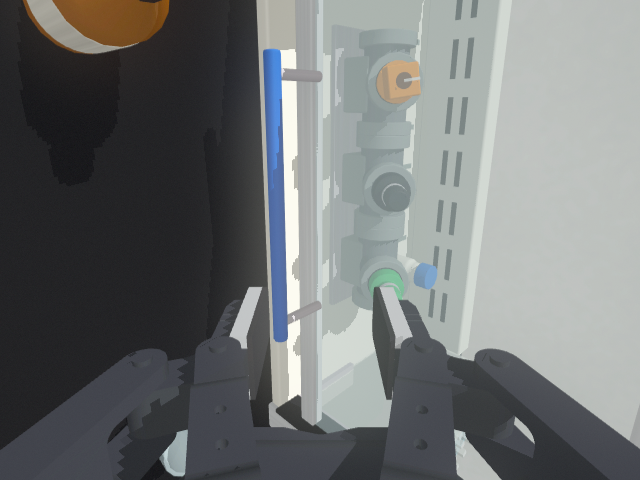

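The wrist view shows the blue bar from (272,55) to (281,338). The orange head is at (403,81), and the finger tips are at (250,290) and (388,290).

```bash
python3 - <<'E'
from h import *
o1,d1=np.array([0.3082,0.0385,0.2999]),np.array([0.5641,-0.3318,-0.7561])
o2,d2=np.array([0.3469,0.0649,1.1487]),np.array([0.1245,-0.1143,-0.9856])
x,e=tri([(o1,d1),(o2,d2)]); print(x,e)
x=(x+[.479,-.0645,.0615])/2
g=tool(-.135,0); z=g.apply([0,0,1])
for k in(-.06,.019): print(k,x+k*z,*go(x+k*z,g))
E
```

```text
[ 0.4826611  -0.06206973  0.06717379] [0.0018, 0.0018]
-0.06 [ 0.43879017 -0.05757468  0.1067633 ] shift(old axes) [-0.0019 -0.0388  0.0943] turn [0.37 0.23 0.15] 0.5 shift(new axes) [-0.0024 -0.0382  0.0945]
0.019 [ 0.49414334 -0.06509309  0.05090187] shift(old axes) [-0.0016 -0.0393  0.1733] turn [0.37 0.23 0.15] 0.5 shift(new axes) [-0.0024 -0.0382  0.1735]
```

>>> jog_arm(motion="-0.001 -0.013 0.01 0 0 0 0.034;-0.001 -0.013 0.01 0 0 0 0.034;0 -0.013 0.02 0 0 0 0.034;0 0 0.03 0 0 0 0.034;0 0 0.025 0 0 0 0.034;0 0 0.02 0 0 0 0.034;0 0 0.02 0 0 0 0.034;0 0 0.02 0 0 0 0.034;0 0 0.018 0 0 0 0.034;0 0 0 0 0 0 0.034")

```text
time_s: 5.92
eef_pos: [0.5057, -0.0709, 0.0816]
tcp_rot: [1.884, 1.653, 0.648]
ft_force: [-0.4, 0.0, -0.1]
finger_gap: 0.4
grasp_force: 0.0
```

```bash
python3 - <<'E'
from h import *
np.set_printoptions(precision=4,suppress=True)
s=monitor.get_obs(); print(s["time_s"],s["eef_pos"],s["joint_positions"],s["ft_force"])
p=imaging.get_image("wrist"); cv2.imwrite("pics/w2.png",p["pixels"][:,:,::-1])
E
```

```text
5.925 [ 0.5057 -0.0709  0.0816] [-0.4011  0.2504 -1.2787 -0.6843  0.184   1.3699] [-0.3538  0.0289 -0.0721]
```

View pics/w2.png

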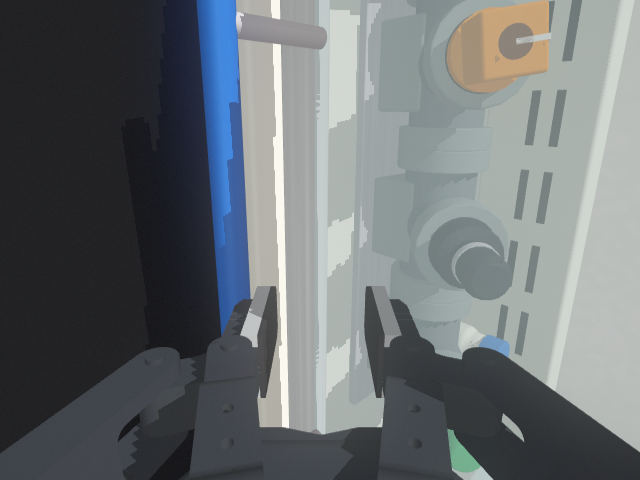

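The arm stopped short because joint 3 is at its limit. The bar (col 225) is outside the left finger. I'll back out and use a steeper tool, which folds the arm less.

>>> jog_arm(motion="0 0 -0.02 0 0 0 0.034;0 0 -0.02 2 0 0 0.034;0 0 -0.02 3 0 0 0.034;0 0 -0.01 5 0 0 0.034;0 0 0 5 0 0 0.034;0 0 0 5 0 0 0.034;0 0 0 0 0 0 0.034")

```text
time_s: 6.85
eef_pos: [0.4609, -0.0655, 0.137]
tcp_rot: [2.116, 1.858, 0.378]
ft_force: [0.5, -0.6, -0.6]
finger_gap: 0.402
grasp_force: 0.0
```

```bash
python3 - <<'E'
from h import *
np.set_printoptions(precision=4,suppress=True)
s=monitor.get_obs(); print(s["time_s"],s["eef_pos"],s["joint_positions"],s["ft_force"])
x=np.array([.481,-.0635,.0645])
g=tool(-.135,0,65); z=g.apply([0,0,1])
for k in(-.06,.019): print(k,x+k*z,*go(x+k*z,g))
E
```

```text
6.85 [ 0.4609 -0.0655  0.137 ] [-0.3627 -0.0072 -0.8976  0.289   0.0906  1.3558] [ 0.5105 -0.581  -0.5798]
-0.06 [ 0.4559 -0.0601  0.1189] shift(old axes) [ 0.0048 -0.0123  0.0145] turn [-2.01 -0.14  0.28] 2.0 shift(new axes) [ 0.0047 -0.0128  0.014 ]
0.019 [ 0.489  -0.0646  0.0473] shift(old axes) [ 0.0046 -0.0095  0.0934] turn [-2.01 -0.14  0.28] 2.0 shift(new axes) [ 0.0047 -0.0128  0.093 ]
```

>>> jog_arm(motion="0.005 -0.0095 0 0 0 0 0.034;0 0 0.015 0 0 0 0.034;0 0 0.02 0 0 0 0.034;0 0 0.02 0 0 0 0.034;0 0 0.02 0 0 0 0.034;0 0 0.018 0 0 0 0.034;0 0 0 0 0 0 0.034")

```text
time_s: 7.72
eef_pos: [0.4845, -0.0627, 0.0445]
tcp_rot: [2.121, 1.861, 0.375]
ft_force: [-0.1, 0.4, 0.1]
finger_gap: 0.397
grasp_force: 0.0
```

```bash
python3 - <<'E'
from h import *
np.set_printoptions(precision=4,suppress=True)
s=monitor.get_obs(); print(s["time_s"],s["eef_pos"],s["joint_positions"],s["ft_force"])
p=imaging.get_image("wrist"); cv2.imwrite("pics/w3.png",p["pixels"][:,:,::-1])
E
```

```text
7.725 [ 0.4845 -0.0627  0.0445] [-0.3315  0.2357 -0.9743 -0.0268  0.0788  1.3852] [-0.0633  0.425   0.1359]
```

View pics/w3.png

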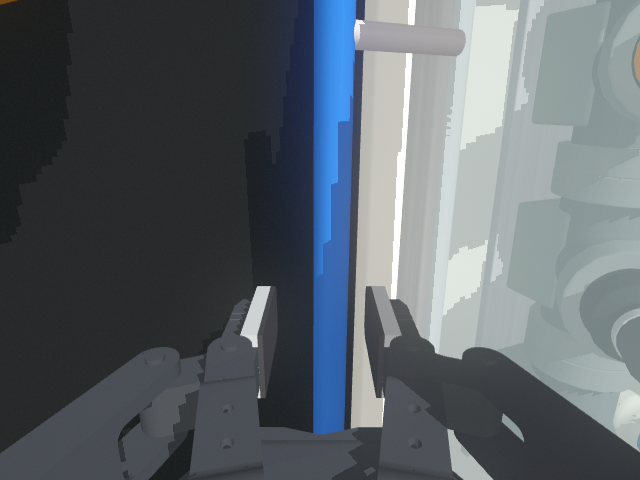

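The bar (col 333) lies between the pads (cols 270 and 368). I'll close on it.

>>> jog_arm(motion="0 0.002 0 0 0 0 0.005;0 0 0 0 0 0 0.005;0 0 0 0 0 0 0.005;0 0 0 0 0 0 0.005;0 0 0 0 0 0 0.005", newtons=80)

```text
time_s: 8.4
eef_pos: [0.4871, -0.0635, 0.0465]
tcp_rot: [2.121, 1.86, 0.374]
ft_force: [-5.9, 0.6, 2.7]
finger_gap: 0.107
grasp_force: 78.1
```

```bash
python3 - <<'E'
from h import *
s=monitor.get_obs(); print(s["eef_pos"],R.from_rotvec(s["tcp_rot"]).inv().apply([0,0,.01]))
E
```

```text
[ 0.48705675 -0.06353192  0.04651373] [ 9.44773156e-06  3.85619964e-03 -9.22657223e-03]
```

>>> jog_arm(motion="0 0.0027 -0.00645 0 0 0 0.005;0 0.0054 -0.0129 0 0 0 0.005;0 0.0054 -0.0129 0 0 0 0.005;0 0.0054 -0.0129 0 0 0 0.005;0 0.0054 -0.0129 0 0 0 0.005;0 0.0054 -0.0129 0 0 0 0.005;0 0.0054 -0.0129 0 0 0 0.005;0 0.0054 -0.0129 0 0 0 0.005;0 0 0 0 0 0 0.005")

```text
time_s: 9.52
eef_pos: [0.4871, -0.0635, 0.1518]
tcp_rot: [2.12, 1.86, 0.375]
ft_force: [-10.5, 0.9, 2.5]
finger_gap: 0.104
grasp_force: 81.6
```

```bash
python3 - <<'E'
from h import *
np.set_printoptions(precision=4,suppress=True)
s=monitor.get_obs(); print(s["eef_pos"],s["joint_positions"],s["finger_gap"],s["wrist_torque"])
t=imaging.get_image("scene")
for q in pinpoint(t,"sash_handle")[:2]: print("scene",q["point"],q["score"],ray(t,q["point"]))
t=imaging.get_image("top")
for q in pinpoint(t,"sash_handle")[:2]: print("top",q["point"],q["score"],ray(t,q["point"]))
E
```

```text
[ 0.4871 -0.0635  0.1518] [-0.3308  0.0215 -0.8161  0.3442  0.078   1.3858] 0.10446631159228836 [ 0.2688  2.1713 -0.013 ]
top [407.4, 306.0] 0.7 (array([0.3469, 0.0649, 1.1487]), array([ 0.1335, -0.1279, -0.9828]))
```

>>> jog_arm(motion="0 0.0027 -0.0064 0 0 0 0.005;0 0.0054 -0.0129 0 0 0 0.005;0 0.0054 -0.0129 0 0 0 0.005;0 0.0054 -0.0129 0 0 0 0.005;0 0.0054 -0.0129 0 0 0 0.005;0 0.0054 -0.0129 0 0 0 0.005;0 0.0054 -0.0129 0 0 0 0.005;0 0.0054 -0.0129 0 0 0 0.005;0 0.0054 -0.0129 0 0 0 0.005;0 0.0054 -0.0129 0 0 0 0.005;0 0.0054 -0.0129 0 0 0 0.005;0 0.0027 -0.0064 0 0 0 0.005;0 0.0016 -0.0039 0 0 0 0.005;0 0 0 0 0 0 0.005;0 0 0 0 0 0 0.005")

```text
time_s: 11.6
eef_pos: [0.487, -0.0636, 0.3088]
tcp_rot: [2.121, 1.861, 0.375]
ft_force: [-9.8, 2.6, -8.7]
finger_gap: 0.11
grasp_force: 80.5
```

```bash
python3 - <<'E'
from h import *
np.set_printoptions(precision=4,suppress=True)
s=monitor.get_obs(); print(s["eef_pos"],s["joint_positions"],s["finger_gap"],s["wrist_torque"])
t=imaging.get_image("scene")
r=[]
for q in pinpoint(t,"sash_handle")[:1]: r.append(ray(t,q["point"]));print("s",q)
t=imaging.get_image("top")
for q in pinpoint(t,"sash_handle")[:1]: r.append(ray(t,q["point"]));print("t",q)
if len(r)>1:print(tri(r))
for o,d in r: print(o+d*(.481-o[0])/d[0])
E
```

```text
[ 0.487  -0.0636  0.3088] [-0.3313 -0.1317 -0.5053  0.8092  0.0785  1.3852] 0.11014670398636976 [0.6781 3.0095 0.0442]
s {'point': [342.5, 199.4], 'score': 0.19}
t {'point': [421.2, 290.4], 'score': 0.92}
(array([0.5045, 0.01  , 0.2075]), [0.0873, 0.0873])
[0.481  0.0924 0.1588]
[ 0.481  -0.0584  0.3375]
```

>>> jog_arm(motion="0 0.0015 -0.0037 0 0 0 0.005;0 0.0015 -0.0037 0 0 0 0.005;0 0 0 0 0 0 0.005;0 0 0 0 0 0 0.034;0 0 0 0 0 0 0.034;0 0 0 0 0 0 0.034;0 0 0 0 0 0 0.034;0 0 -0.015 0 0 0 0.034;0 0 -0.02 0 0 0 0.034;0 0 -0.03 0 0 0 0.034;0 0 -0.03 0 0 0 0.034;0 0 0 0 0 0 0.034")

```text
time_s: 13.3
eef_pos: [0.4525, -0.0598, 0.4077]
tcp_rot: [2.115, 1.856, 0.379]
ft_force: [0.3, -0.3, 0.8]
finger_gap: 0.4
grasp_force: 0.0
```

```bash
python3 - <<'E'
from h import *
np.set_printoptions(precision=4,suppress=True)
s=monitor.get_obs(); print(s["eef_pos"],s["joint_positions"],s["ft_force"])
t=imaging.get_image("top")
for q in pinpoint(t,"sash_handle")[:1]: o,d=ray(t,q["point"]);print("t",q,o+d*(.481-o[0])/d[0])
cv2.imwrite("pics/t2.png",t["pixels"][:,:,::-1])
h=np.array([.5915,.016,.1105]); g=tool(-.135,0,45)
for n in("top","scene"):
  t=imaging.get_image(n)
  for l in("plug_head","plug"):
    for q in pinpoint(t,l)[:2]: print(n,l,q["point"],q["score"],ray(t,q["point"]))
E
```

```text
[ 0.4525 -0.0598  0.4077] [-0.3548 -0.2257 -0.3251  1.0776  0.0873  1.3637] [ 0.3411 -0.2924  0.8264]
t {'point': [423.6, 291.6], 'score': 0.66} [ 0.481  -0.0632  0.3292]
top plug_head [365.1, 247.7] 0.46 (array([0.3469, 0.0649, 1.1487]), array([ 0.2249, -0.0477, -0.9732]))
top plug [362.8, 247.2] 0.54 (array([0.3469, 0.0649, 1.1487]), array([ 0.2254, -0.0437, -0.9733]))
scene plug_head [284.8, 261.4] 0.73 (array([1.0232, 0.1698, 0.8714]), array([-0.4852, -0.1751, -0.8567]))
scene plug [282.3, 267.5] 0.56 (array([1.0232, 0.1698, 0.8714]), array([-0.4743, -0.1778, -0.8622]))
scene plug [339.8, 199.3] 0.55 (array([1.0232, 0.1698, 0.8714]), array([-0.6026, -0.0912, -0.7928]))
```

View pics/t2.png

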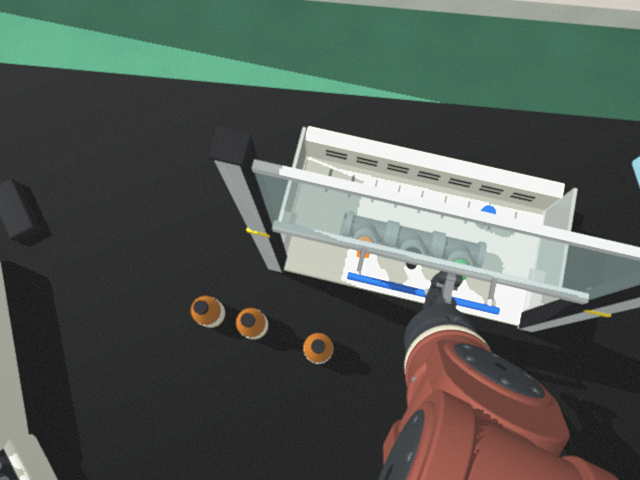

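The sash stands up by itself, with the bar at about z 0.33, above both bands. The bottles haven't moved. Next I withdraw, roll the wrist to gain range and tilt to 45 degrees.

```bash
python3 - <<'E'
from h import *
print(*go([.38,-.03,.40],tool(-.135,0,67)))
E
```

```text
shift(old axes) [ 0.0198 -0.0708 -0.0249] turn [-0.25 -0.17  0.23] 0.4 shift(new axes) [ 0.0194 -0.0708 -0.0252]
```

>>> jog_arm(motion="0.005 -0.0177 -0.006 0 0 0 0.06;0.005 -0.0177 -0.006 0 0 0 0.06;0.005 -0.0177 -0.006 0 0 0 0.06;0.005 -0.0177 -0.006 0 0 0 0.06;0 0 0 0 0 -10 0.06;0 0 0 0 0 -10 0.06;0 0 0 0 0 -10 0.06;0 0 0 0 0 -10 0.06;0 0 0 0 0 -10 0.06;0 0 0 0 0 -10 0.06;0 0 0 0 0 -10 0.06;0 0 0 0 0 -10 0.06;0 0 0 0 0 -10 0.06;0 0 0 0 0 -10 0.06;0 0 0 0 0 -10 0.06;0 0 0 0 0 -10 0.06;0 0 0 0 0 -10 0.06;0 0 0 0 0 -10 0.06;0 0 0 0 0 -10 0.06;0 0 0 0 0 -10 0.06")

```text
time_s: 16.2
eef_pos: [0.3804, -0.0299, 0.3995]
tcp_rot: [-1.465, 2.398, -0.355]
ft_force: [0.4, -0.3, -0.8]
finger_gap: 0.708
grasp_force: 0.0
```

```bash
python3 - <<'E'
from h import *
print(monitor.get_obs()["joint_positions"].round(3))
print(*go([.40,0,.28],tool(-.135,180,45)))
E
```

```text
[-0.343 -0.378 -0.437  1.122  0.083 -1.424]
shift(old axes) [-0.0194  0.0409  0.1162] turn [ 22.02  -3.61 -19.22] 29.5 shift(new axes) [-0.0323  0.0736  0.0954]
```

>>> jog_arm(motion="-0.004 0.0082 0.0232 0 0 0 0.06;-0.004 0.0082 0.0232 0 0 0 0.06;-0.004 0.0082 0.0232 0 0 0 0.06;-0.004 0.0082 0.0232 0 0 0 0.06;-0.004 0.0082 0.0232 0 0 0 0.06;0 0 0 5.5 -0.9 -4.8 0.06;0 0 0 5.5 -0.9 -4.8 0.06;0 0 0 5.5 -0.9 -4.8 0.06;0 0 0 5.5 -0.9 -4.8 0.06;0 0 0 0 0 0 0.06")

```text
time_s: 17.45
eef_pos: [0.3987, 0.0009, 0.2789]
tcp_rot: [-1.647, 1.901, -0.783]
ft_force: [-0.3, 0.7, -0.4]
finger_gap: 0.703
grasp_force: 0.0
```

```bash
python3 - <<'E'
from h import *
np.set_printoptions(precision=4,suppress=True)
s=monitor.get_obs();print(s["eef_pos"],s["joint_positions"].round(3))
p=imaging.get_image("wrist"); cv2.imwrite("pics/w4.png",p["pixels"][:,:,::-1])
T=wristT(p,s)
for l in("plug_head","plug"):
  for q in pinpoint(p,l)[:2]: print(l,q["point"],q["score"],ray(p,q["point"],T))
print(*go([.507,.027,.195],tool(-.135,180,45)))
E
```

```text
[0.3987 0.0009 0.2789] [-0.242 -0.62  -1.086  0.324  0.073 -1.64 ]
plug_head [310.4, 223.5] 0.68 (array([ 0.2885, -0.0596,  0.3803]), array([ 0.7277,  0.181 , -0.6616]))
plug [310.6, 221.1] 0.76 (array([ 0.2885, -0.0596,  0.3803]), array([ 0.7277,  0.1753, -0.6631]))
shift(old axes) [-0.0411 -0.0101  0.1328] turn [ 0.01 -0.16 -0.42] 0.5 shift(new axes) [-0.0406 -0.0104  0.1329]
```

View pics/w4.png

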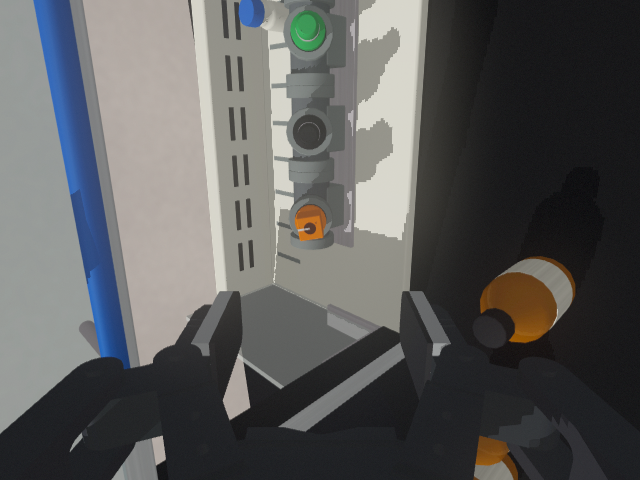

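The wrist view shows the orange head at (310,224), the sash bar raised on the left (col 80), and the bottle off to the right. I'm moving to the pre-grasp and will take a closer look there.

>>> jog_arm(motion="-0.007 -0.0017 0.022 0 0 0 0.06;-0.007 -0.0017 0.022 0 0 0 0.06;-0.007 -0.0017 0.022 0 0 0 0.06;-0.007 -0.0017 0.022 0 0 0 0.06;-0.007 -0.0017 0.022 0 0 0 0.06;-0.006 -0.0017 0.022 0 0 -0.4 0.06;0 0 0 0 0 0 0.06")

```text
time_s: 18.48
eef_pos: [0.5067, 0.0277, 0.1933]
tcp_rot: [-1.656, 1.896, -0.784]
ft_force: [0.5, 0.2, 0.4]
finger_gap: 0.701
grasp_force: 0.0
```

```bash
python3 - <<'E'
from h import *
np.set_printoptions(precision=4,suppress=True)
s=monitor.get_obs();print(s["eef_pos"],s["joint_positions"].round(3))
p=imaging.get_image("wrist"); T=wristT(p,s)
r=[(np.array(a),np.array(b)) for a,b in (((0.3469,0.0649,1.1487),(0.2249,-0.0477,-0.9732)),((1.0232,0.1698,0.8714),(-0.4852,-0.1751,-0.8567)),((0.2885,-0.0596,0.3803),(0.7277,0.181,-0.6616)))]
for l in("plug_head","plug"):
  for q in pinpoint(p,l)[:2]:
    print(l,q["point"],q["score"])
    if l=="plug_head": r.append(ray(p,q["point"],T)); u,v=map(int,q["point"])
print(tri(r)); print("wrist only",tri(r[2:]))
a,b=max(v-70,0),max(u-90,0); c=p["pixels"][a:a+140,b:b+180,::-1]; print(b,a)
cv2.imwrite("pics/w5.png",cv2.resize(c,(720,560),interpolation=3))
# world to tool
x,_=tri(r); print("head in tool",R.from_rotvec(s["tcp_rot"]).inv().apply(x-s["eef_pos"]))
E
```

```text
[0.5067 0.0277 0.1933] [-0.049 -0.12  -1.135 -0.225 -0.063 -1.511]
plug_head [320.7, 221.2] 0.83
plug [326.5, 212.2] 0.78
(array([0.5892, 0.0146, 0.1077]), [0.0018, 0.0017, 0.0008, 0.0019])
wrist only (array([0.6596, 0.0331, 0.0423]), [0.0005, 0.0005])
230 151
head in tool [0.0016 0.001  0.1195]
```

View pics/w5.png

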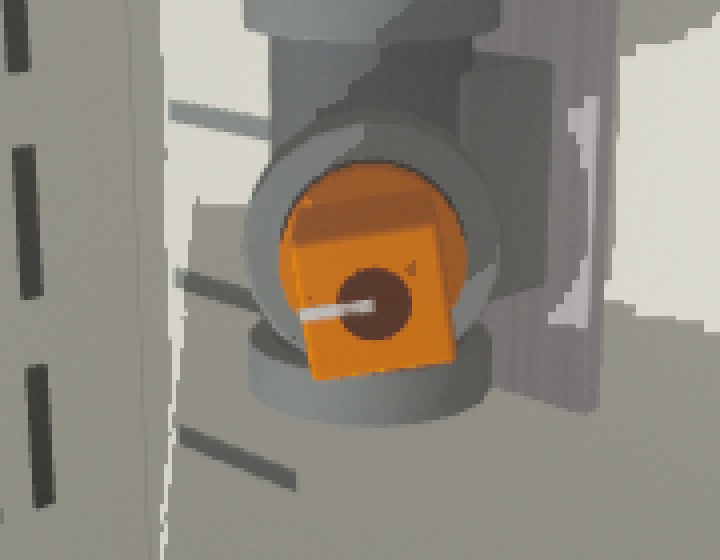

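The crop shows the head's top face rotated about 8° anticlockwise in the image, with its corners at crop (293,245), (436,228), (455,360) and (315,380). I turn -8° and approach along the port axis.

>>> jog_arm(motion="0.0016 0.001 0.015 0 0 -4 0.05;0 0 0.02 0 0 -4 0.05;0 0 0.02 0 0 0 0.05;0 0 0.02 0 0 0 0.05;0 0 0.02 0 0 0 0.05;0 0 0.015 0 0 0 0.05;0 0 0.01 0 0 0 0.05;0 0 0.006 0 0 0 0.05;0 0 0 0 0 0 0.05;0 0 0 0 0 0 0.05")

```text
time_s: 19.88
eef_pos: [0.5929, 0.0137, 0.1051]
tcp_rot: [-1.802, 1.793, -0.842]
ft_force: [-0.3, 0.1, -0.2]
finger_gap: 0.589
grasp_force: 0.0
```

```bash
python3 - <<'E'
from h import *
np.set_printoptions(precision=4,suppress=True)
s=monitor.get_obs();print(s["eef_pos"],s["joint_positions"].round(3),s["ft_force"],s["wrist_torque"])
print("head in tool",R.from_rotvec(s["tcp_rot"]).inv().apply(np.array([.5892,.0146,.1077])-s["eef_pos"]))
print(R.from_rotvec(s["tcp_rot"]).as_matrix()[:,2])
p=imaging.get_image("wrist"); cv2.imwrite("pics/w6.png",p["pixels"][120:480,120:520,::-1])
E
```

```text
[0.5929 0.0137 0.1051] [-0.076  0.291 -1.093 -0.597 -0.044 -1.67 ] [-0.3288  0.1271 -0.2352] [0.0935 0.6668 0.0487]
head in tool [-0.0005  0.0008 -0.0045]
[ 0.7005 -0.0975 -0.7069]
```

View pics/w6.png

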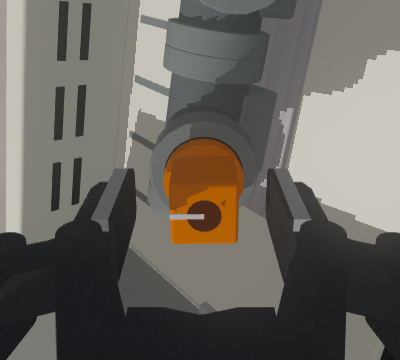

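The head sits square and centred between the pads (mid col 204 against 201). I'll advance 9 mm and close.

>>> jog_arm(motion="0 0 0.005 0 0 0 0.05;0 0 0.004 0 0 0 0.05;0 0 0 0 0 0 0.015;0 0 0 0 0 0 0.015;0 0 0 0 0 0 0.015;0 0 0 0 0 0 0.015;0 0 0 0 0 0 0.015;0 0 0 0 0 0 0.015", newtons=40)

```text
time_s: 20.92
eef_pos: [0.5987, 0.0127, 0.0979]
tcp_rot: [-1.803, 1.794, -0.841]
ft_force: [-5.1, -0.6, 1.1]
finger_gap: 0.336
grasp_force: 39.3
```

```bash
cat >> h.py <<'E'
def tq():
    v=[]
    for i in range(5):
        s=monitor.get_obs(); Rt=R.from_rotvec(s["tcp_rot"]); z=Rt.apply([0,0,1]); v.append(np.dot(s["wrist_torque"],z))
        if i<4: imaging.get_image("top")
    print("t",s["time_s"],"tz",np.round(v,3),"mean",np.mean(v).round(3),"wt",Rt.inv().apply(s["wrist_torque"]).round(3),"f",Rt.inv().apply(s["ft_force"]).round(2),"j6",s["joint_positions"][5].round(3),"eff",s["effort"][5].round(3),"pos",s["eef_pos"].round(4))
E
python3 -c "
from h import *
tq()"
```

```text
t 21.125 tz [-0.059 -0.032 -0.003  0.001  0.018] mean -0.015 wt [-1.457  0.061  0.018] f [ 0.56  2.85 -3.9 ] j6 -1.671 eff 0.005 pos [0.5986 0.0127 0.0979]
```

The opening reads 28.7 mm on a 24 mm head, so the fingertips probably caught the round collar below it. I'll back off 5 mm and regrip.

>>> jog_arm(motion="0 0 0 0 0 0 0.045;0 0 0 0 0 0 0.045;0 0 -0.0025 0 0 0 0.045;0 0 -0.0025 0 0 0 0.045;0 0 0 0 0 0 0.01;0 0 0 0 0 0 0.01;0 0 0 0 0 0 0.01;0 0 0 0 0 0 0.01;0 0 0 0 0 0 0.01;0 0 0 0 0 0 0.01")

```text
time_s: 22.38
eef_pos: [0.595, 0.0133, 0.1017]
tcp_rot: [-1.803, 1.793, -0.841]
ft_force: [-8.1, 0.6, 7.2]
finger_gap: 0.273
grasp_force: 40.0
```

```bash
python3 - <<'E'
from h import *
tq(); print(monitor.get_obs()["finger_gap"])
p=imaging.get_image("wrist"); cv2.imwrite("pics/w7.png",p["pixels"][120:480,120:520,::-1])
E
```

```text
t 22.575 tz [-0.032 -0.027 -0.02  -0.03  -0.036] mean -0.029 wt [-0.825 -0.014 -0.036] f [ -0.27   1.23 -11.19] j6 -1.67 eff 0.029 pos [0.5949 0.0133 0.1017]
0.26765390015897
```

View pics/w7.png

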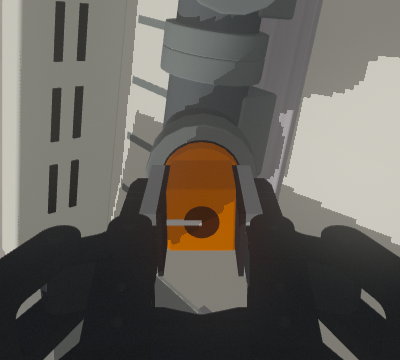

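The opening is now 23 mm with the pads flat on the head. I start turning clockwise (+az) and watch the torque.

>>> jog_arm(motion="0 0 -0.001 0 0 0 0.01;0 0 0 0 0 4 0.01;0 0 0 0 0 4 0.01;0 0 0 0 0 4 0.01;0 0 0 0 0 4 0.01;0 0 0 0 0 4 0.01")

```text
time_s: 23.38
eef_pos: [0.5945, 0.0133, 0.1016]
tcp_rot: [-1.425, 2.029, -0.698]
ft_force: [4.8, -0.8, -10.2]
finger_gap: 0.272
grasp_force: 42.0
```

```bash
python3 -c "
from h import *
tq()"
```

```text
t 23.575 tz [-0.081 -0.027  0.001 -0.045 -0.016] mean -0.033 wt [-1.285  0.285 -0.016] f [ 0.53  3.72 10.61] j6 -1.321 eff 0.102 pos [0.5945 0.0134 0.1016]
```

>>> jog_arm(motion="0 0 0 0 0 4 0.01;0 0 0 0 0 4 0.01;0 0 0 0 0 4 0.01;0 0 0 0 0 4 0.01")

```text
time_s: 24.08
eef_pos: [0.5942, 0.0135, 0.1014]
tcp_rot: [-1.111, 2.171, -0.577]
ft_force: [5.8, 0.3, -12.3]
finger_gap: 0.268
grasp_force: 41.9
```

```bash
python3 -c "
from h import *
tq()"
```

```text
t 24.275 tz [-0.117 -0.07  -0.016  0.017 -0.022] mean -0.042 wt [-1.343  0.659 -0.022] f [ 2.08  3.35 11.27] j6 -1.042 eff 0.102 pos [0.5942 0.0135 0.1013]
```

>>> jog_arm(motion="0 0 0 0 0 4 0.01;0 0 0 0 0 4 0.01;0 0 0 0 0 4 0.01;0 0 0 0 0 4 0.01")

```text
time_s: 24.78
eef_pos: [0.594, 0.0137, 0.1011]
tcp_rot: [-0.788, 2.274, -0.45]
ft_force: [5.1, -0.2, -12.7]
finger_gap: 0.271
grasp_force: 41.9
```

```bash
python3 -c "
from h import *
tq()"
```

```text
t 24.975 tz [-0.083 -0.071 -0.073 -0.055  0.009] mean -0.055 wt [-1.298  0.95   0.009] f [ 1.76  5.06 12.1 ] j6 -0.763 eff 0.102 pos [0.594  0.0137 0.1011]
```

>>> jog_arm(motion="0 0 0 0 0 4 0.01;0 0 0 0 0 4 0.01;0 0 0 0 0 4 0.01;0 0 0 0 0 4 0.01")

```text
time_s: 25.48
eef_pos: [0.5939, 0.014, 0.1009]
tcp_rot: [-0.459, 2.339, -0.319]
ft_force: [5.0, 2.5, -12.1]
finger_gap: 0.27
grasp_force: 41.8
```

```bash
python3 -c "
from h import *
tq()"
```

```text
t 25.675 tz [-0.085 -0.064  0.003 -0.045 -0.004] mean -0.039 wt [-1.348  1.273 -0.004] f [ 3.32  5.81 12.83] j6 -0.484 eff 0.103 pos [0.5939 0.014  0.1009]
```

>>> jog_arm(motion="0 0 0 0 0 4 0.01;0 0 0 0 0 4 0.01;0 0 0 0 0 4 0.01;0 0 0 0 0 4 0.01")

```text
time_s: 26.18
eef_pos: [0.5938, 0.0143, 0.1008]
tcp_rot: [-0.129, 2.364, -0.184]
ft_force: [5.7, 4.1, -12.0]
finger_gap: 0.271
grasp_force: 41.7
```

```bash
python3 -c "
from h import *
tq()"
```

```text
t 26.375 tz [-0.108 -0.049 -0.004 -0.037 -0.017] mean -0.043 wt [-1.26   1.615 -0.017] f [ 3.63  5.52 12.63] j6 -0.204 eff 0.103 pos [0.5938 0.0143 0.1008]
```

>>> jog_arm(motion="0 0 0 0 0 4 0.01;0 0 0 0 0 4 0.01;0 0 0 0 0 4 0.01;0 0 0 0 0 4 0.01")

```text
time_s: 26.88
eef_pos: [0.5938, 0.0147, 0.1008]
tcp_rot: [0.2, 2.352, -0.048]
ft_force: [5.7, 5.3, -13.2]
finger_gap: 0.273
grasp_force: 41.7
```

```bash
python3 -c "
from h import *
tq()"
```

```text
t 27.075 tz [-0.069 -0.097 -0.083 -0.093 -0.029] mean -0.074 wt [-1.069  1.919 -0.029] f [ 5.92  5.92 13.28] j6 0.075 eff 0.129 pos [0.5938 0.0146 0.1008]
```

>>> jog_arm(motion="0 0 0 0 0 4 0.01;0 0 0 0 0 4 0.01;0 0 0 0 0 4 0.01;0 0 0 0 0 4 0.01")

```text
time_s: 27.58
eef_pos: [0.5939, 0.015, 0.1008]
tcp_rot: [0.525, 2.303, 0.088]
ft_force: [6.7, 7.5, -13.4]
finger_gap: 0.274
grasp_force: 41.7
```

```bash
python3 -c "
from h import *
tq()"
```

```text
t 27.775 tz [-0.148 -0.116 -0.161 -0.178 -0.117] mean -0.144 wt [-0.79   2.24  -0.117] f [ 8.12  4.72 12.22] j6 0.354 eff 0.197 pos [0.5939 0.015  0.1008]
```

The taper started to bite near j6≈0.0 and the torque is climbing as expected. I'm continuing in small steps.

>>> jog_arm(motion="0 0 0 0 0 4 0.01;0 0 0 0 0 4 0.01;0 0 0 0 0 4 0.01;0 0 0 0 0 4 0.01")

```text
time_s: 28.28
eef_pos: [0.594, 0.0153, 0.1009]
tcp_rot: [0.843, 2.217, 0.224]
ft_force: [7.5, 8.0, -14.0]
finger_gap: 0.269
grasp_force: 41.7
```

```bash
python3 -c "
from h import *
tq()"
```

```text
t 28.475 tz [-0.273 -0.271 -0.329 -0.217 -0.266] mean -0.271 wt [-0.439  2.477 -0.266] f [ 8.91  4.2  13.35] j6 0.633 eff 0.287 pos [0.594  0.0153 0.1009]
```

The static torque reads about 0.27 N m, so the turning torque is about 0.3 to 0.4 N m, which is in the snug window. I'm releasing and withdrawing along the axis.

>>> jog_arm(motion="0 0 0 0 0 0 0.05;0 0 0 0 0 0 0.05;0 0 0 0 0 0 0.05;0 0 0 0 0 0 0.05;0 0 -0.01 0 0 0 0.05;0 0 -0.02 0 0 0 0.05;0 0 -0.03 0 0 0 0.05;0 0 -0.03 0 0 0 0.05;0 0 -0.03 0 0 0 0.05;0 0 -0.01 0 0 0 0.05;0 0 0 0 0 0 0.05;0 0 0 0 0 0 0.05")

```text
time_s: 29.98
eef_pos: [0.5044, 0.0259, 0.1941]
tcp_rot: [0.843, 2.212, 0.219]
ft_force: [-0.1, 0.2, 0.4]
finger_gap: 0.585
grasp_force: 0.0
```

```bash
python3 - <<'E'
from h import *
tq()
t=imaging.get_image("top")
for l in("sash_handle","reagent_mid","beaker_mid","storage_mid"):
  print(l,[(np.round(q["point"]),round(q["score"],2)) for q in pinpoint(t,l)[:3]])
w=imaging.get_image("wrist")
c=cut_out(w,"plug_head")[:1] or cut_out(w,"plug")[:1]
hsv=cv2.cvtColor(w["pixels"],cv2.COLOR_RGB2HSV); m=cv2.inRange(hsv,(5,180,190),(18,255,255))
m=cv2.morphologyEx(m,cv2.MORPH_OPEN,np.ones((3,3),np.uint8)); 
for k in sorted(cv2.findContours(m,0,1)[0],key=cv2.contourArea)[-2:]: print(cv2.contourArea(k),cv2.minAreaRect(k))
E
```

```text
t 30.175 tz [ 0.001  0.067  0.001 -0.012  0.015] mean 0.014 wt [0.418 0.538 0.015] f [ 0.21 -0.44 -0.11] j6 0.648 eff -0.001 pos [0.504  0.0259 0.1937]
sash_handle [(array([424., 290.]), 0.67)]
reagent_mid [(array([254., 323.]), 0.85), (array([204., 310.]), 0.59), (array([314., 350.]), 0.52)]
beaker_mid [(array([363., 249.]), 0.75), (array([469., 377.]), 0.73)]
storage_mid [(array([484., 217.]), 0.65), (array([399., 292.]), 0.34)]
8.0 ((339.0, 223.0), (4.0, 2.0), 90.0)
8.0 ((338.0, 213.0), (4.0, 2.0), 90.0)
```

```bash
python3 -c "
from rig import env
print(env.job_done())"
```

```text
the job is handed in; nothing more can be done
None
```

The job is handed in at about 30 s, but no verdict came back. The sash stands up by itself with its bar at about 0.33 m, above the bands. The plug was turned past its bite to an estimated 0.25–0.4 N m and released. The last top view shows the bottle, beaker and jar within a few pixels of where they started, and the arm was clear with no contact force.

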